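# Shut the test reader's tray and start it

## Task

The test reader's tray stands open with a cassette clipped in it. With the fingertips, gently push the tray fully home; then press the round start key well down, lightly, let it spring back up and withdraw. Do not press the square key or the bar key, and leave the tubes, bottle, pens, cap and spare cassette where they are: nothing is to be grasped or lifted.

Things in the scene. Friction and masses are not known exactly. Their poses are not given: they have to be found in the camera images.
- reader: White bench test reader, fixed to the table, 200 mm deep (x) by 240 mm wide (y). Origin: centre of its underside on the table. Its front, with the tray, faces its own -x, towards the robot; +y is its left as the robot sees it. The front deck (x -100 to +12 mm) is 60 mm high; the screen housing behind it (x +12 to +98 mm) is 114 mm high. The three keys stand in a row along y on the deck, at x = -55 mm and y = -66, 0, +66 mm; which key is at which place varies.
- tray (a joint): How far the sample tray is out, in m: 0 fully home, up to 0.085. It slides along the reader's x, against about 1.5 N of friction and a slight damping, and stays where it is left; a solid stop at 0. Starts 0.055 to 0.08 out. A white cassette is clipped into it and rides along.
- tray_front (a point): Middle of the outer face of the tray's upright front plate (grey, 72 mm wide, from 9 to 45 mm above the table, 8 mm thick); this point is 27 mm above the table. Axes as the reader's: push it along the reader's +x. When home it stands at x = -112 mm of the reader, 12 mm in front of the reader's front face.
- round_key_base: The start key: the one with the round cap (white, 30 mm across), on the reader's front deck, its base a fixed black plate 44 x 44 x 6 mm. Origin: centre of the plate's underside, 60 mm above the table; the cap's top is 19 mm above the origin (79 mm above the table). Axes parallel to the reader's.
- round_key (a joint): How far the round key is pressed down, in m: 0 up, 0.007 fully down. A spring returns it: about 1 N to begin, 6 N fully down. The press registers at 0.004 and deeper.
- round_key_top (a point): Middle of the top of the round key's cap; moves down with it.
- square_key_base: The square key (white cap, 28 x 28 mm), on the reader's front deck, its base a fixed black plate 44 x 44 x 6 mm. Origin: centre of the plate's underside, 60 mm above the table; the cap's top is 19 mm above the origin (79 mm above the table). Axes parallel to the reader's.
- square_key (a joint): How far the square key is pressed, in m, as the round key.
- bar_key_base: The bar key (narrow white cap, 36 mm along x by 12 mm along y), on the reader's front deck, its base a fixed black plate 44 x 44 x 6 mm. Origin: centre of the plate's underside, 60 mm above the table; the cap's top is 19 mm above the origin (79 mm above the table). Axes parallel to the reader's.
- bar_key (a joint): How far the bar key is pressed, in m, as the round key.
- buffer_bottle: Loose white dropper bottle, 32 mm across, 75 mm tall, standing left of the tray (the reader's +y side). Origin: centre of its underside.
- pen: Loose ballpoint pen lying to the right of the tray, 140 mm long along its x, 12 mm thick. Origin: underside at mid-length.
- spare_cassette: Loose white test cassette lying flat on the table, 70 x 21 x 5 mm. Origin: centre of its underside.
- marker: Loose black marker lying left of the reader, 120 mm long along its x, 18 mm thick. Origin: underside at mid-length.
- tube_cap: Loose small stopper, 16 mm across, 15 mm high, standing near the tray on its right. Origin: centre of its underside.
- tube0: Loose clear sample tube standing in a hole of the white rack right of the reader; 12 mm thick, 17 mm at its rim, 53 mm long, of which 31 mm stand above the rack (top 61 mm above the table). Origin: centre of its underside.
- tube1: Loose clear sample tube standing in a hole of the white rack right of the reader; 12 mm thick, 17 mm at its rim, 53 mm long, of which 31 mm stand above the rack (top 61 mm above the table). Origin: centre of its underside.
- tube2: Loose clear sample tube standing in a hole of the white rack right of the reader; 12 mm thick, 17 mm at its rim, 53 mm long, of which 31 mm stand above the rack (top 61 mm above the table). Origin: centre of its underside.

How it is judged:
By the outcome, as a careful person would: the job done as asked, in the order asked, and still so for the second after the job is handed in, with the robot touching nothing.
It also fails if it takes over 45 s, if anything falls off the work surface, if the arm or the gripper's body presses on something with over 40 N, if the wrist force passes 120 N, or if a joint passes its speed limit or range.

## Robot

A 6-joint arm with a two-finger parallel gripper is mounted at the origin on the work surface. World frame = base frame: x ahead of the robot, y to its left, z up, the work surface at z = 0. Lengths are in m, angles in rad, forces in N, time in s.
With the tool pointing down it reaches from about 0.35 to 0.875 m from the base axis. Payload 15.5 kg.
Tool frame: the origin (TCP) lies midway between the tips of the shut fingers; the grasp point (between the pads) lies 19 mm behind it (manip.tcp_to_grasp is the distance from the TCP to the grasp point, in m); z points along the fingers, y is the line along which they close (so a half turn about z gives the same grasp; the last joint's range is limited). The gripper opens to 85 mm and grips with 20 to 120 N. Pads are 22 mm wide; open, the fingers measure 114 mm over their backs; the gripper's body (76 mm by 85 mm) begins 54 mm behind the grasp point. The pads swing forward as they close: fully open they stand 13 mm farther back than shut.
Start: joints at [-1.296, 0.494, 1.345, -0, 1.302, -0.096], TCP at [0.226, -0.583, 0.231] pointing down, gripper open.
Joint ranges: [-2.91, 2.91], [-0.82, 2.16], [0.22, 2.67], [-1.22, 4.37], [0.12, 2.79], [-3.08, 3.08]. Speed limits (rad/s): [1.89, 1.89, 2.57, 3.01, 3.01, 3.01].

## Interface

Orientations are given as a 3x3 rotation matrix whose columns are the frame's x, y, z axes.
In Python, from plant import sensors, eyes, manip gives the robot as it stands.
- The arm moves only by the tool drive_tool, never from a script. Its argument "series" is a list of rows, each a list of 4 numbers: the shift along the world's x, y, z in mm, then the turn about the world's z in degrees. A call has 1 to 20 rows; each row shifts and turns the commanded pose from where the row before left it; what a row does not reach is not made up. A row lasts 1/8 s, in which the tool goes at most 62.5 mm and 10.7 degrees, less where a joint would pass 70% of its speed; a pose out of reach is approached as far as the arm can. A call with a gripper value outside its range is refused whole. "hand" is the gripper command: -1 is shut, 1 is fully open, values between are in proportion, set as the call begins (left out, the last holds). The fingers move at their own pace and stop on an object; "force" is the grip in N (left out, the last holds). Time passes only in rows, so rows that do not move let the fingers close. It gives the time, the measured TCP pose, the force, the opening and the grip force at its end, in the units of the state.
- sensors.observe(): the state, without advancing time (a new reading comes with each control period).
- eyes.grab_frame(name): name is "scene" or "top" or "wrist"; returns a dict with "pixels" (384x512x3 uint8, red, green, blue), "fx", "fy", "cx", "cy" (pixels), "rvec" (rotation vector, rad) and "tvec" (3), from world to camera coordinates, as OpenCV has them. Camera axes: x right, y down, z forward; pixel columns grow to the right and rows downward; lengths in m; the calibration is good to about 2 mm. The wrist camera is an equidistant fisheye: a pixel r from the principal point sees the ray r / f radians off the axis. A picture is of the moment at which its call begins. There is no depth.
- manip.sign_off(): hands the job in; it is judged then, once.
The state is a dict: "time_s": time; "joint_pos": joint angles; "qvel": joint speeds; "effort": joint torques, N m; "ee_pos": TCP position; "ee_rot": TCP orientation; "force": force on the tool from outside, world axes, zero at the start; "moment": the same for the moment, N m; "opening": opening from 0.0 (shut) to 1.0 (fully open); "gripper_force": force on a finger pad.
Only numpy, scipy, OpenCV 4.12 (cv2) and the standard library are available. Lean on these libraries where they do the work, as an engineer would, in place of code of your own. Each camera call takes 0.05 s, during which the arm holds its last target. There are 200 camera calls.

## Working session

There is one attempt and no reset: what is moved stays moved. The work goes in short steps, Python scripts to look and compute and a tool call to move; the robot and the scene stay as the last step left them, time stands still between calls to the robot, and variables do not carry over. Pictures are saved under pics/ and viewed, at most 10 in all, crops included, and the job is handed in when it is done.

Besides the shell and the picture viewer there is one more tool, called after "Emit:" by a JSON object that holds its "method" and its "body". drive_tool: Moves the arm, as the interface text tells. Its arguments: {"type":"object","properties":{"series":{"type":"array"},"hand":{"type":"number"},"force":{"type":"number"}},"required":["series"]}

```bash
mkdir -p pics; python3 - <<'E'
from plant import sensors, eyes
import cv2, numpy as np
for n in("top","scene"):
    f=eyes.grab_frame(n); cv2.imwrite(f"pics/{n}1.png",cv2.resize(f["pixels"][:,:,::-1],(800,600),interpolation=cv2.INTER_CUBIC)); np.savez(f"pics/{n}1.npz",**f)
    print(n,f["fx"],f["cx"],f["cy"],f["rvec"],f["tvec"])
s=sensors.observe(); print(s["ee_pos"],s["ee_rot"],s["opening"],s["force"],s["time_s"])
E
```

```text
top 348.9633170892978 256.18984049304413 190.14585131353317 [ 2.21944114 -2.17427738  0.08266106] [-0.00121212  0.5490747   0.96049835]
scene 437.01597945964966 261.19983895457074 192.13840291438805 [ 2.03585159  0.74982004 -0.43020336] [-0.41693061 -0.12094807  1.27392226]
[ 0.22580357 -0.58242673  0.23074601] [[ 9.32399229e-01  3.61429912e-01 -3.09607848e-04]
 [ 3.61430031e-01 -9.32398616e-01  1.07376844e-03]
 [ 9.94141028e-05 -1.11308244e-03 -9.99999376e-01]] 1.0025614312999893 [-0.06181813  0.85742139 -0.29457526] 0.1
```

View pics/top1.png

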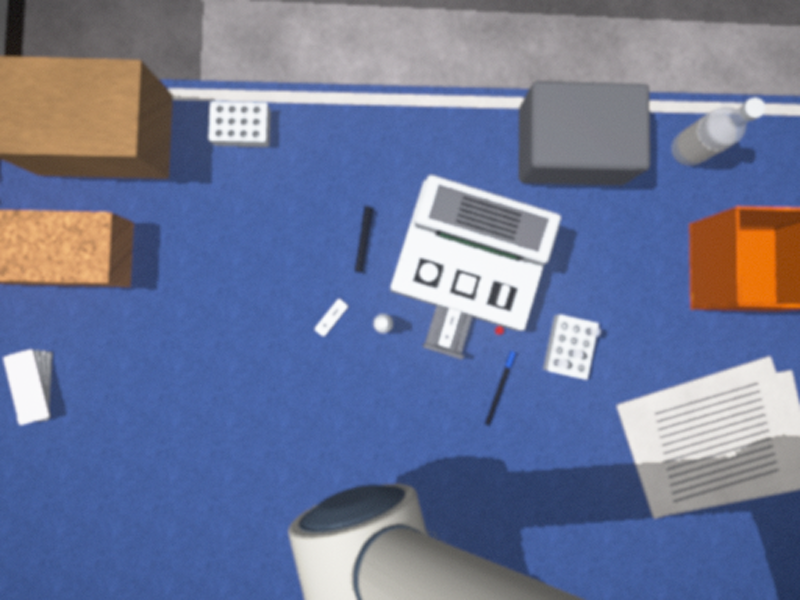

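View pics/scene1.png

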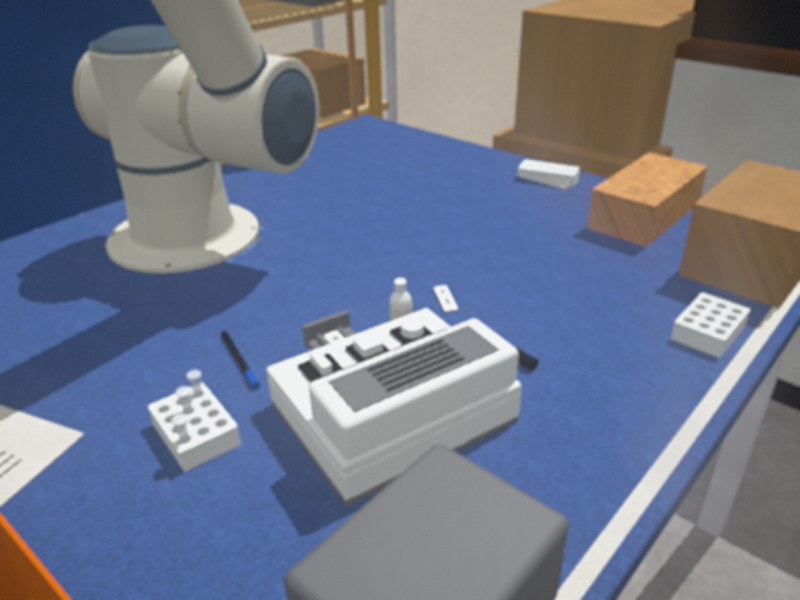

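The top view shows the round key at (429,272), square at (465,284) and bar at (502,295). The tray plate is near (445,351), the bottle at (383,323), the red cap at (499,330) and the pen at (500,390). I'll zoom in for accuracy.

```bash
python3 - <<'E'
import cv2, numpy as np
p=np.load("pics/top1.npz")["pixels"][:,:,::-1]
c=p[105:245,230:400]  # crop 170x140
cv2.imwrite("pics/top1c.png",cv2.resize(c,None,fx=4.7,fy=4.2857 if 0 else 4.28,interpolation=cv2.INTER_CUBIC) if 0 else cv2.resize(c,(680,560),interpolation=cv2.INTER_CUBIC))
E
```

```text
(no output)
```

View pics/top1c.png

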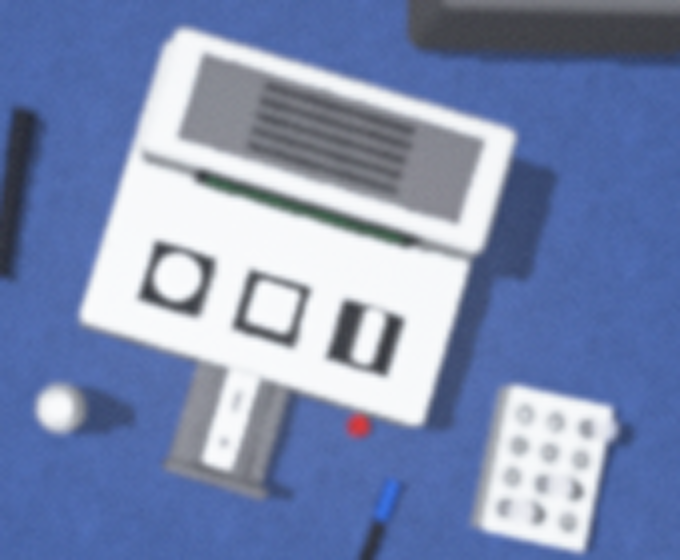

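The crop shows the key plate centres at about (176,278), (271,308) and (365,337), with the round key on the left. The tray's outer top edge runs (167,467) to (264,496), and the deck's front corners are (80,322) and (420,424).

```bash
python3 - <<'E'
import cv2, numpy as np
from scipy.optimize import least_squares
f=np.load("pics/top1.npz"); R=cv2.Rodrigues(f["rvec"])[0]; t=f["tvec"]
K=np.array([[f["fx"],0,f["cx"]],[0,f["fy"],f["cy"]],[0,0,1]])
def at(x,y,z):
    u=np.array([(x-1.5)/4+230,(y-1.5)/4+105,1]); d=R.T@np.linalg.solve(K,u); c=-R.T@t
    return c+d*(z-c[2])/d[2]
obs=[((176.5,278),.066,(-.055,.066)),((271.5,308),.066,(-.055,0)),((365.5,337),.066,(-.055,-.066)),
((80,322),.058,(-.1,.12)),((420,424),.058,(-.1,-.12)),((180,28),.114,(.098,.118)),((517,131),.114,(.098,-.118))]
W=np.array([at(*o[0],o[1])[:2] for o in obs]); L=np.array([o[2] for o in obs])
def rot(a): return np.array([[np.cos(a),-np.sin(a)],[np.sin(a),np.cos(a)]])
r=least_squares(lambda p:(L@rot(p[2]).T+p[:2]-W).ravel()*1e3,[.6,0,0],loss="soft_l1")
print(r.x,np.degrees(r.x[2]),r.fun.reshape(-1,2).round(1))
loc=lambda q:((q[:2]-r.x[:2])@rot(r.x[2])).round(4)
for n,x,y,z in[("trayL",167,467,.045),("trayR",264,496,.045),("bottle",60,408,.07),("cap",359,427,.012),("roundcap",177,277,.079),("pen",395,485,.01)]:
    q=at(x,y,z);print(n,q.round(4),loc(q))
print("key",rot(r.x[2])@[-.055,.066]+r.x[:2])
E
```

```text
[ 0.62345671 -0.11390416 -0.27989708] -16.036921316468938 [[-0.9 -0. ]
 [-0.4  0.3]
 [-0.6 -0.1]
 [ 0.9  0.5]
 [-1.7 -0.8]
 [ 5.   4.2]
 [ 1.4 -6. ]]
trayL [ 0.4634 -0.0323  0.045 ] [-0.1763  0.0342]
trayR [ 0.4452 -0.0983  0.045 ] [-0.1756 -0.0343]
bottle [0.5015 0.0404 0.07  ] [-0.1598  0.1146]
cap [ 0.4932 -0.1688  0.012 ] [-0.11   -0.0887]
roundcap [ 0.589  -0.0348  0.079 ] [-0.055   0.0665]
pen [ 0.4531 -0.1949  0.01  ] [-0.1414 -0.1249]
key [ 0.58883004 -0.03527851]
```

Emit:
{"method": "drive_tool", "body": {"series": [[7,22,0,-1.5],[14,45,0,-3],[14,45,0,-3],[14,45,0,-3],[14,45,0,-3],[14,45,0,-3],[14,45,0,-3],[14,45,0,-3],[14,45,0,-3],[14,45,0,-3],[14,45,0,-3],[14,45,0,-3],[9,44,0,-3],[0,18,0,-2.7],[0,0,0,0],[0,0,0,0]], "hand": -1}}

```text
time_s: 2.1
ee_pos: [0.3958, -0.0043, 0.2312]
ee_rot: [[0.946, -0.325, -0.0], [-0.325, -0.946, -0.0], [-0.0, 0.0, -1.0]]
force: [0.1, 0.4, 0.8]
opening: 0.001
gripper_force: 0.0
```

Emit:
{"method": "drive_tool", "body": {"series": [[0,-22,-10,1.5],[0,-22,-30,1.4],[0,0,-45,0],[0,0,-45,0],[0,0,-40,0],[0,0,-23,0],[0,0,-10,0],[0,0,0,0]]}}

```text
time_s: 3.1
ee_pos: [0.3958, -0.0482, 0.0282]
ee_rot: [[0.961, -0.278, -0.001], [-0.278, -0.961, 0.0], [-0.001, 0.0, -1.0]]
force: [-0.7, -0.0, 0.1]
opening: 0.003
gripper_force: 0.0
```

```bash
python3 - <<'E'
from plant import sensors, eyes
import cv2
s=sensors.observe(); print(s["ee_pos"],s["ee_rot"][0],s["force"],s["time_s"])
p=eyes.grab_frame("top")["pixels"][105:245,230:400,::-1]
cv2.imwrite("pics/top2c.png",cv2.resize(p,(680,560),interpolation=cv2.INTER_CUBIC))
E
```

```text
[ 0.39581079 -0.04823347  0.02818602] [ 9.60578466e-01 -2.78008317e-01 -6.21278298e-04] [-0.70929187 -0.02040811  0.09603782] 3.1
```

View pics/top2c.png

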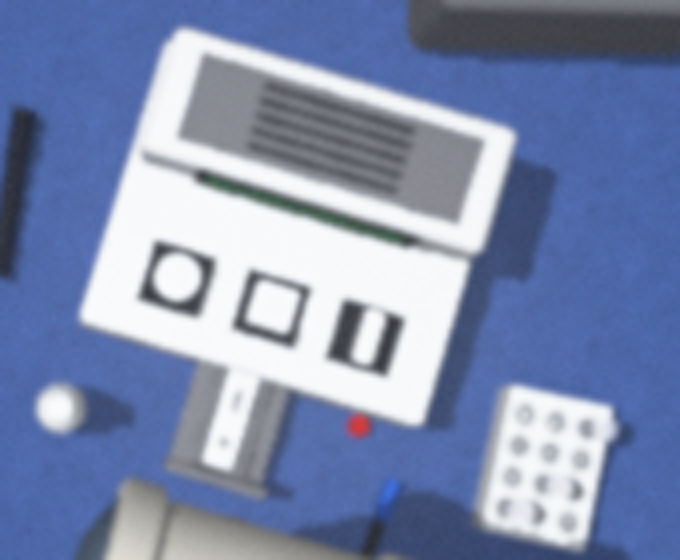

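The fingertips are in line with the tray, about 50 mm short of its plate, and nothing has been disturbed. I'll push slowly now.

Emit:
{"method": "drive_tool", "body": {"series": [[9.6,-2.8,0,0],[9.6,-2.8,0,0],[9.6,-2.8,0,0],[7.7,-2.2,0,0],[2.9,-0.8,0,0],[2.9,-0.8,0,0],[2.9,-0.8,0,0],[2.9,-0.8,0,0],[4.8,-1.4,0,0],[4.8,-1.4,0,0],[4.8,-1.4,0,0],[4.8,-1.4,0,0],[4.8,-1.4,0,0],[4.8,-1.4,0,0],[4.8,-1.4,0,0],[4.8,-1.4,0,0],[4.8,-1.4,0,0]]}}

```text
time_s: 5.28
ee_pos: [0.4875, -0.0743, 0.0283]
ee_rot: [[0.961, -0.278, -0.0], [-0.278, -0.961, -0.0], [-0.0, 0.0, -1.0]]
force: [-1.5, 0.9, -1.2]
opening: 0.002
gripper_force: 0.8
```

Emit:
{"method": "drive_tool", "body": {"series": [[2.9,-0.8,0,0],[2.9,-0.8,0,0],[2.9,-0.8,0,0],[2.9,-0.8,0,0],[1.4,-0.4,0,0],[1,-0.3,0,0],[1,-0.3,0,0]]}}

```text
time_s: 6.15
ee_pos: [0.5022, -0.0784, 0.0283]
ee_rot: [[0.961, -0.278, -0.0], [-0.278, -0.961, 0.0], [-0.0, 0.0, -1.0]]
force: [-1.6, -1.2, -0.1]
opening: 0.002
gripper_force: 0.8
```

Emit:
{"method": "drive_tool", "body": {"series": [[0.8,-0.2,0,0],[0.8,-0.2,0,0],[0.8,-0.2,0,0],[0.5,-0.1,0,0]]}}

```text
time_s: 6.65
ee_pos: [0.5051, -0.0791, 0.0283]
ee_rot: [[0.961, -0.278, -0.0], [-0.278, -0.961, 0.0], [-0.0, 0.0, -1.0]]
force: [-2.3, -1.4, 0.1]
opening: -0.001
gripper_force: 0.8
```

Emit:
{"method": "drive_tool", "body": {"series": [[0.5,-0.1,0,0],[0.5,-0.2,0,0]]}}

```text
time_s: 6.9
ee_pos: [0.5061, -0.0793, 0.0282]
ee_rot: [[0.961, -0.278, -0.0], [-0.278, -0.961, 0.0], [-0.0, -0.0, -1.0]]
force: [-1.7, -0.4, -0.3]
opening: -0.0
gripper_force: 0.8
```

Emit:
{"method": "drive_tool", "body": {"series": [[0.5,-0.1,0,0],[0.5,-0.2,0,0]]}}

```text
time_s: 7.15
ee_pos: [0.5064, -0.0794, 0.0282]
ee_rot: [[0.961, -0.278, -0.001], [-0.278, -0.961, 0.0], [-0.001, -0.0, -1.0]]
force: [-6.2, 1.1, 5.5]
opening: -0.001
gripper_force: 3.5
```

Emit:
{"method": "drive_tool", "body": {"series": [[0.4,-0.1,0,0],[0,0,0,0]]}}

```text
time_s: 7.4
ee_pos: [0.5064, -0.0794, 0.0282]
ee_rot: [[0.961, -0.277, -0.002], [-0.277, -0.961, 0.001], [-0.002, -0.0, -1.0]]
force: [-7.0, 1.6, 5.1]
opening: -0.005
gripper_force: 3.7
```

Emit:
{"method": "drive_tool", "body": {"series": [[-5,1.4,0,0],[-12,3.5,0,0],[-12,3.5,0,0],[0,0,20,0],[0,0,40,0],[0,0,35,0],[0,0,10,0],[20,6,0,0],[40,13,0,0],[34,11,0,0],[17,5.5,0,0],[0,0,0,0],[0,0,0,0]]}}

```text
time_s: 9.02
ee_pos: [0.5882, -0.0359, 0.1326]
ee_rot: [[0.961, -0.278, -0.002], [-0.278, -0.961, 0.0], [-0.002, 0.0, -1.0]]
force: [0.6, 0.3, 0.1]
opening: -0.0
gripper_force: 0.0
```

```bash
python3 - <<'E'
from plant import sensors, eyes
import cv2
s=sensors.observe(); print(s["ee_pos"],s["force"],s["time_s"])
p=eyes.grab_frame("scene")["pixels"][150:330,140:380,::-1]
q=eyes.grab_frame("top")["pixels"][105:285,200:440,::-1]
cv2.imwrite("pics/s3.png",cv2.resize(p,(800,600),interpolation=cv2.INTER_CUBIC))
E
```

```text
[ 0.58818195 -0.03589938  0.13264948] [0.55833137 0.29159802 0.13252822] 9.025
```

View pics/s3.png

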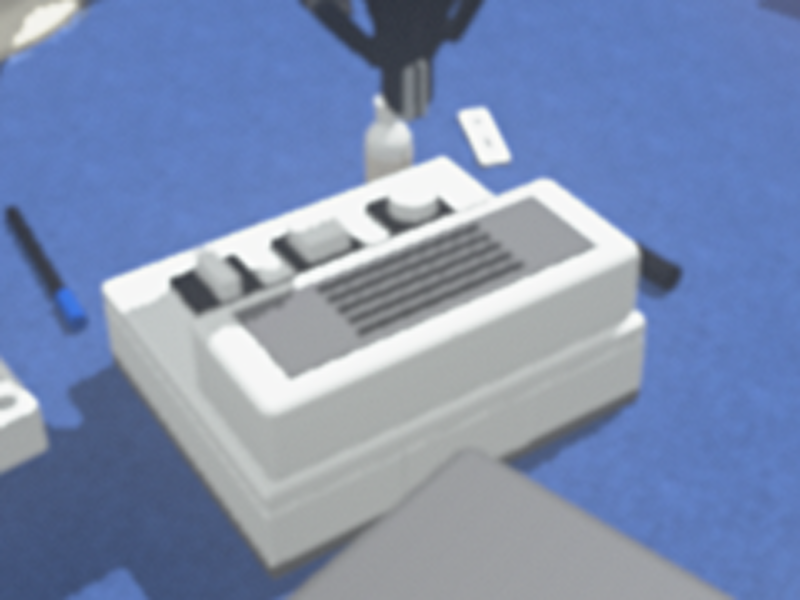

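The scene view shows the shut fingertips at (410,110), directly above the round cap at (413,205). The tray plate no longer shows in front of the deck, and the bottle, pen and spare cassette haven't moved. I'll descend onto the key.

Emit:
{"method": "drive_tool", "body": {"series": [[0.5,0.5,-15,0],[0,0,-20,0],[0,0,-10,0],[0,0,-4,0],[0,0,-2,0],[0,0,-1,0],[0,0,-1,0],[0,0,-1,0]]}}

```text
time_s: 10.12
ee_pos: [0.5901, -0.0354, 0.0794]
ee_rot: [[0.961, -0.278, 0.0], [-0.278, -0.961, -0.0], [0.0, -0.0, -1.0]]
force: [-0.1, -0.2, -0.6]
opening: -0.004
gripper_force: 0.0
```

Emit:
{"method": "drive_tool", "body": {"series": [[0,0,-1,0],[0,0,-1,0],[0,0,-0.7,0]]}}

```text
time_s: 10.5
ee_pos: [0.5901, -0.0354, 0.0766]
ee_rot: [[0.961, -0.278, 0.0], [-0.278, -0.961, 0.0], [0.0, -0.0, -1.0]]
force: [-0.2, -0.2, 2.9]
opening: -0.002
gripper_force: 1.3
```

Emit:
{"method": "drive_tool", "body": {"series": [[0,0,-1,0],[0,0,-1,0],[0,0,-1,0],[0,0,-0.5,0],[0,0,0,0]]}}

```text
time_s: 11.12
ee_pos: [0.5901, -0.0354, 0.0731]
ee_rot: [[0.961, -0.278, 0.0], [-0.278, -0.961, 0.0], [0.0, -0.0, -1.0]]
force: [0.8, 0.5, 4.9]
opening: 0.008
gripper_force: 2.5
```

The force at this depth matches the spring at about 5.8 mm, so the key is well pressed. I'll withdraw.

Emit:
{"method": "drive_tool", "body": {"series": [[0,0,2,0],[0,0,4,0],[0,0,10,0],[0,0,25,0],[0,0,40,0],[0,0,40,0],[-20,5,20,0],[-45,12,0,0],[-45,12,0,0],[-45,12,0,0],[-35,10,0,0],[-15,5,0,0],[0,0,0,0],[0,0,0,0]]}}

```text
time_s: 12.88
ee_pos: [0.3864, 0.0204, 0.2143]
ee_rot: [[0.961, -0.278, 0.001], [-0.278, -0.961, -0.0], [0.001, -0.0, -1.0]]
force: [0.1, -0.2, -0.0]
opening: -0.003
gripper_force: 0.0
```

```bash
python3 - <<'E'
from plant import sensors, eyes
import cv2, numpy as np
s=sensors.observe(); print(s["ee_pos"],s["force"],s["time_s"])
q=eyes.grab_frame("top")["pixels"][105:245,230:400,::-1]
w=eyes.grab_frame("wrist")["pixels"][:,:,::-1]
a=cv2.resize(q,(680,560),interpolation=cv2.INTER_CUBIC)
cv2.imwrite("pics/t4.png",a); cv2.imwrite("pics/w4.png",w)
E
```

```text
[0.38642219 0.02035829 0.21432568] [ 0.14104798 -0.21415088 -0.02612877] 12.875
```

View pics/t4.png

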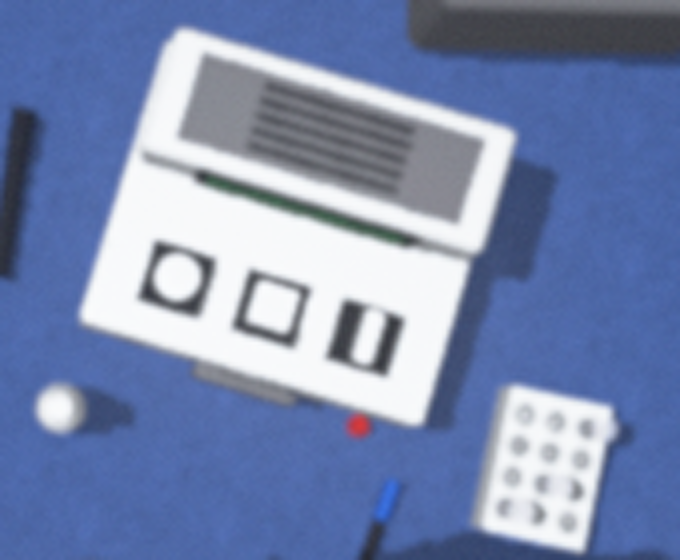

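View pics/w4.png

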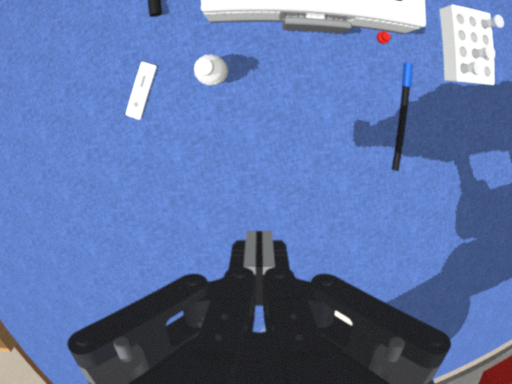

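The top view shows the tray plate home against the deck at (245,385), and all loose objects where they were. The wrist view agrees: the plate is at (315,25), and the bottle, cap and pen are undisturbed.

```bash
python3 -c "
from plant import manip
print(manip.sign_off())"
```

```text
the job is handed in; nothing more can be done
None
```

I pushed the tray home to its stop, pressed the round key about 6 mm at about 5 N and released it, then withdrew the arm and handed the job in; final camera views show the tray in and no loose object moved.

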